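Cock the sill clip and snap it shut on the denture brush

ROBOT

A 7-joint arm with a two-finger parallel gripper is mounted at the origin on the work surface. World frame = base frame: x ahead of the robot, y to its left, z up, the work surface at z = 0. Lengths are in m, angles in rad, forces in N, time in s.
With the tool pointing down it reaches from about 0.4 to 0.9 m from the base axis. Payload 5.5 kg.
Tool frame: the origin (TCP) lies on the centre line of the jaws, within the pads' length; the fingertips stand 11 mm ahead of it and the grasp point (between the pads) lies 8 mm behind it; z points along the fingers, y is the line along which they close (so a half turn about z gives the same grasp; the last joint's range is limited). The gripper opens to 92 mm and grips with 3 to 60 N. Pads are 19 mm wide; open, the fingers measure 130 mm over their backs; the gripper's body (75 mm by 190 mm) begins 47 mm behind the grasp point.
Start: joints at [1.506, 0.501, -0.427, 1.55, 0.221, 1.138, -0.21], TCP at [0.209, -0.615, 0.238] pointing down, gripper open.
Joint ranges: [-2.88, 2.88], [-0.31, 2.03], [-1.54, 1.56], [0.2, 2.42], [-1.41, 4.55], [0.19, 2.02], [-2.57, 2.57]. Speed limits (rad/s): [2.57, 2.57, 3.14, 3.14, 3.14, 3.14, 3.14].

INTERFACE

Orientations are given as a unit quaternion [w, x, y, z].
In Python, from station import r, read_state, camera, camera_info gives the robot as it stands. The module is installed in compiled form; this text tells all that it offers. Calls block until the motion is done:
- r.goto(position, orientation): joint-space move of the TCP to a pose.
- r.movel(position, orientation=None, speed=0.15, until_force=None): straight line of the TCP; orientation=None keeps the orientation; speed is the mean speed in m/s. With until_force (N) it stops when the force on the tool has changed by that much, and returns True; else False.
- r.move_j(angles): joint-space move.
- r.move_gripper(opening, effort=None): finger opening in m; effort is the grip in N (None keeps the last); returns when the fingers have stopped.
- r.dwell(seconds).
- r.solve_ik(position, orientation): joint angles nearest the present ones, or None.
- read_state(): the state.
- camera(name): name is "scene" or "top"; returns the picture (384x512x3 uint8, red, green, blue); there is no depth.
- camera_info(name): a dict with "vfov" (degrees; the focal length in pixels is half the picture's height over the tangent of half this angle, whatever the lens; pixels are square), "cx", "cy" (the principal point, pixels), "rvec" (rotation vector, rad) and "tvec" (3), from world to camera coordinates, as OpenCV has them. Camera axes: x right, y down, z forward; pixel columns grow to the right and rows downward; lengths in m; the calibration is good to about 2 mm. A picture is of the moment at which its call begins. camera_info takes no time and is no camera call.
A pose or a line that the arm cannot do raises r.PlanningError and nothing moves.
- r.finish_job(): hands the job in; it is judged then, once.
The state is a dict: "t": time; "qpos": joint angles; "qd": joint speeds; "joint_torque": joint torques, N m; "ee_pos": TCP position; "tcp_rot": TCP orientation; "contact_force": force on the tool from outside, world axes, zero at the start; "wrist_torque": the same for the moment, N m; "gripper_width": finger opening in m; "finger_force": force on a finger pad.
Only numpy, scipy, OpenCV 4.12 (cv2) and the standard library are available. Lean on these libraries where they do the work, as an engineer would, in place of code of your own. Each camera call takes 0.05 s, during which the arm holds its last target. There are 200 camera calls.

TASK

Cock the sprung sill clip: push its black knob back until the catch clicks and the clip stays open by itself, feeling for the click and easing off gently at the rubber buffer just behind it rather than ramming it. Then lay the denture brush in the open clip, bristles up, its handle end between jaw and wall and its head away from the clip, let go of it, and push the red trigger so that the clip snaps shut on the handle. Leave everything else on the sill where it is.

Things in the scene. Friction and masses are not known exactly. Their poses are not given: they have to be found in the camera images.
- holder: Sill clip: fixed chrome fixture on a deck 8 mm thick. Origin on the sill under the arm's upright pivot. +y: towards the brush bay (deck ends at y = 190 mm). -y: towards the arm's tail with black knob, catch and red trigger (deck ends at y = -122 mm). x: from the knob's closed side to the jaw wall. The arm is a lever 14 to 24 mm above the sill, jaw on the +y side of the pivot, tail on the -y side.
- wall_face (a point): Middle of the fixed jaw wall's face, 22 mm above the sill, at (40, 46) mm in the holder's frame. The face looks to the holder's -x; the wall is 52 mm long along the holder's y, 8 mm thick, its top 36 mm above the sill.
- clip_arm (a joint): Angle of the sprung arm, rad: 0 closed and empty (start), about 0.12 shut on the brush handle. The catch clicks in somewhere from 0.49 to 0.72, unmeasured and different each time. Grows counter-clockwise from above: knob to the holder's +x, jaw to -x. Force at the knob: 2.5 N closed, 8 N cocked; up to 3 N more while riding up the catch, well before the click. Let go uncaught, it springs shut.
- knob_mid (a point): Middle of the upright black cocking knob on the arm's tail (cylinder, 16 mm diameter), 40 mm above the sill; it stands clear from 24 to 56 mm above the sill, 72 mm from the pivot. Closed it lies at about (-41, -59) mm in the holder's frame, cocked at about (0, -72) mm, give or take 8 mm.
- stop_pad: Black rubber buffer, 12 x 16 x 12 mm, 19 mm above the sill; origin at the middle of its face towards the arm's tail. The tail's nose meets it about 1.5 mm after the click; it then yields with about 5 N per mm and must not be loaded with more than 7 N.
- trigger_mid (a point): Middle of the upright red trigger post (cylinder, 14 mm diameter), 36 mm above the sill; the post stands clear from 24 to 52 mm above the sill at about (72, -96) mm in the holder's frame. Pushed about 5 to 7 mm towards the holder's +y with about 3 to 6 N it trips the catch; its travel ends at about 9.5 mm. It springs back.
- jaw: Round black rubber jaw on the sprung arm, 14 mm diameter, 10 to 34 mm above the sill; origin at its underside.
- seat (a point): Place on the deck for the middle of the brush, handle flat against the jaw wall: (30, 105) mm in the holder's frame, 16 mm above the sill (8 mm above the deck). Axes as the holder's; the brush head points to +y. With the clip cocked, jaw and wall are at least 35 mm apart, so the handle may be laid about 5 mm off the wall (to -x): the jaw presses it home.
- brush_mid (a point): Middle of the wooden denture brush (half-way along and up its wood; near its centre of mass). The brush is 160 mm long, lying along its own x with the bristles up; the handle is 20 mm wide, 16 mm thick, from x = -80 to 40 mm; the head (26 mm wide, bristles 12 mm high on top) from x = 40 to 80 mm. 60 g.
- brush_head (a point): Middle of the brush head's wood, 60 mm from the middle of the brush.
- tumbler: Clear acrylic tumbler, 72 mm across, 95 mm tall; bystander. Origin under its centre.
- denture_pot: Navy lidded denture pot, 82 mm across, 100 mm tall; bystander. Origin under its centre.
- cream_jar: White cream jar, 64 mm across, 55 mm tall; bystander. Origin under its centre.
- soap_rack: Stainless wire soap rack with a bar of soap, 126 x 96 mm, 49 mm high; bystander. Origin under its centre.
- comb: Brown plastic comb lying flat, 170 x 35 mm, 6 mm thick; bystander. Origin under its centre.
- glasses: Folded reading glasses with dark red frames standing on their rims, 130 mm wide, 27 mm deep, 42 mm high; bystander. Origin under the front frame's centre.
- brush: The same wooden denture brush; origin under the middle of it, x towards the head, bristles to +z.
Not all that is in view belongs to the job. Leave any blue, green or purple look-alike of the brush alone.

How it is judged:
By the outcome, as a careful person would: the job done as asked, in the order asked, and still so for the second after the job is handed in, with the robot touching nothing.
It also fails if it takes over 72 s, if anything falls off the work surface, if the arm or the gripper's body presses on something with over 40 N, if the wrist force passes 120 N, or if a joint passes its speed limit or range.

## Working session

There is one attempt and no reset: what is moved stays moved. The work goes in short steps, each a Python script; the robot and the scene stay as the last script left them, time stands still between calls to the robot, and variables do not carry over. Pictures are saved under pics/ and viewed, at most 10 in all, crops included, and the job is handed in when it is done.

```bash
mkdir -p pics; ls
python3 - <<'E'
from station import r, read_state, camera, camera_info
import cv2
for n in ("scene","top"):
    im=camera(n); cv2.imwrite(f"pics/{n}0.png",cv2.resize(im[:,:,::-1],(800,600),interpolation=cv2.INTER_CUBIC)); print(n,camera_info(n))
    cv2.imwrite(f"pics/{n}0_raw.png",im[:,:,::-1])
s=read_state(); print(s)
E
```

```text
pics
scene {'vfov': 57.75576163227654, 'cx': 256.04890611033676, 'cy': 193.00289680494342, 'rvec': array([ 0.91088209,  2.64164562, -0.8890873 ]), 'tvec': array([ 0.41782555, -0.23930724,  1.38106885])}
top {'vfov': 46.835672530086775, 'cx': 253.4282432028897, 'cy': 190.74569586018907, 'rvec': array([ 2.16426688, -2.12287091,  0.14370349]), 'tvec': array([4.90881890e-05, 5.38592155e-01, 1.43046939e+00])}
{'t': 0.1, 'qpos': array([ 1.50618548,  0.50172125, -0.42677966,  1.55131455,  0.22080521,
        1.13830776, -0.21028373]), 'qd': array([ 0.00092756, -0.00202005,  0.00111251, -0.00220284, -0.00020823,
        0.00033872,  0.00069446]), 'joint_torque': array([-1.15682304e-02, -5.67879510e+01, -5.83885700e+00, -2.79917800e+01,
       -6.91131502e-02,  2.40786391e-02,  2.02143821e-05]), 'ee_pos': array([ 0.20903226, -0.61484285,  0.23681305]), 'tcp_rot': array([-8.42178721e-04,  9.86594240e-01,  1.63190327e-01, -1.20561151e-04]), 'contact_force': array([-0.81954502, -0.09094758, -0.73244138]), 'wrist_torque': array([ 0.06567466, -0.04477543, -0.00341457]), 'finger_force': 0.0, 'gripper_width': 0.09179271866734223}
```

View pics/scene0.png

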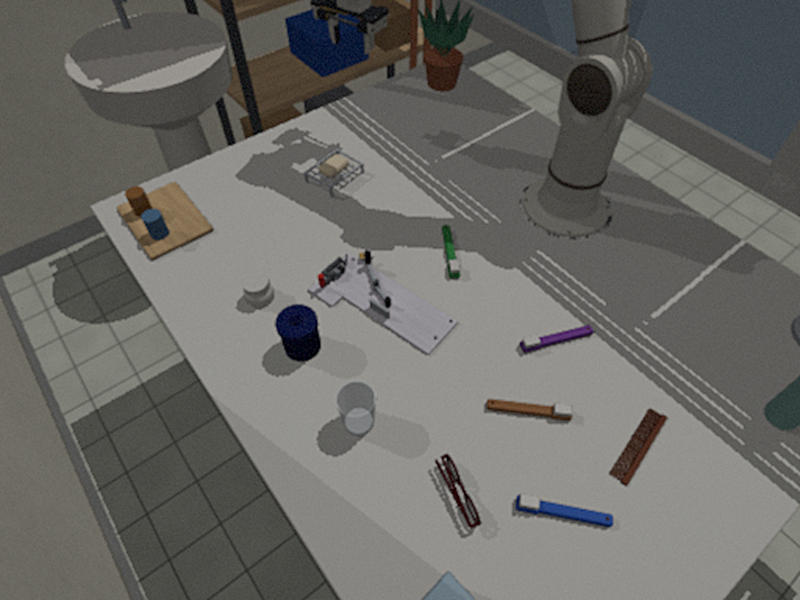

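View pics/top0.png

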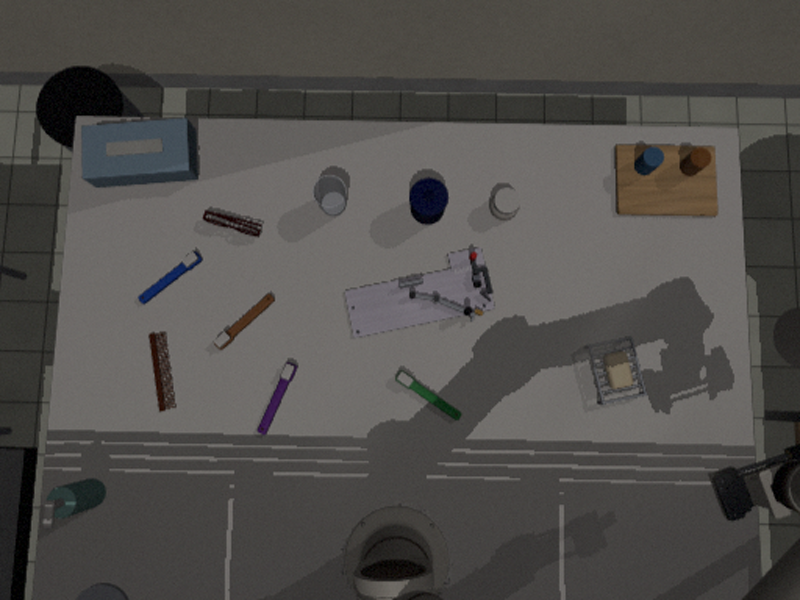

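The scene view shows the clip at about (380,300) and the wooden brush at (530,410). In the top view (800 px) the deck runs (345,290)–(490,310), with the knob near (468,311), the trigger near (473,256) and the brush from (272,296) to its head at (222,338). Next I'll crop closer.

```bash
cat > h.py <<'E'
import numpy as np, cv2
from station import r, read_state, camera, camera_info
def K(n):
    c=camera_info(n); f=192/np.tan(np.radians(c["vfov"])/2)
    R=cv2.Rodrigues(c["rvec"])[0]; return f,c["cx"],c["cy"],R,c["tvec"]
def ray(n,u,v,z):
    f,cx,cy,R,t=K(n); d=R.T@np.array([(u-cx)/f,(v-cy)/f,1]); o=-R.T@t
    return o+d*(z-o[2])/d[2]
def proj(n,p):
    f,cx,cy,R,t=K(n); q=R@np.asarray(p,float)+t; return np.array([cx+f*q[0]/q[2],cy+f*q[1]/q[2]])
def crop(im,u0,v0,u1,v1,s): return cv2.resize(im[v0:v1,u0:u1,::-1],None,fx=s,fy=s,interpolation=cv2.INTER_CUBIC)
E
python3 - <<'E'
from h import *
t=cv2.imread("pics/top0_raw.png")[:,:,::-1]; s=cv2.imread("pics/scene0_raw.png")[:,:,::-1]
a=np.clip(crop(t,215,152,325,220,7).astype(float)*1.5,0,255)
cv2.imwrite("pics/ctop.png",a)
a=np.clip(crop(s,190,150,300,230,7).astype(float)*1.5,0,255)
cv2.imwrite("pics/cscene.png",a)
# brush segmentation by hue (orange-brown)
for n,im,box in (("top",t,(130,180,180,226)),("scene",s,(305,250,370,272))):
    hsv=cv2.cvtColor(np.ascontiguousarray(im),cv2.COLOR_RGB2HSV)
    u0,v0,u1,v1=box; h=hsv[v0:v1,u0:u1]; m=((h[...,0]<20)&(h[...,1]>110)&(h[...,2]>40)).astype(np.uint8)
    nb,l,st,c=cv2.connectedComponentsWithStats(m); k=1+st[1:,4].argmax()
    ys,xs=np.where(l==k); rc=cv2.minAreaRect(np.c_[xs+u0,ys+v0].astype(np.float32)); print(n,st[k],rc,cv2.boxPoints(rc).tolist())
    for p in cv2.boxPoints(rc): print(ray(n,*p,0.016).round(4))
E
```

```text
top [ 12   8  33  35 217] ((156.74000549316406, 204.6800079345703), (6.017002582550049, 45.24259948730469), 46.332218170166016) [[138.29946899414062, 218.12326049804688], [171.02593994140625, 186.88433837890625], [175.1805419921875, 191.23675537109375], [142.45407104492188, 222.47567749023438]]
[0.4421 0.3934 0.016 ]
[0.5496 0.2889 0.016 ]
[0.5351 0.2742 0.016 ]
[0.4278 0.3787 0.016 ]
scene [  7   6  53  13 291] ((338.0699768066406, 261.4981689453125), (53.15940856933594, 7.0940632820129395), 7.943471908569336) [[311.255126953125, 261.33795166015625], [312.2354736328125, 254.3119659423828], [364.88482666015625, 261.65838623046875], [363.90447998046875, 268.68438720703125]]
[0.5497 0.2881 0.016 ]
[0.5315 0.2732 0.016 ]
[0.426  0.3862 0.016 ]
[0.4453 0.3994 0.016 ][ WARN:0@0.187] global loadsave.cpp:1063 imwrite_ Unsupported depth image for selected encoder is fallbacked to CV_8U.
```

View pics/ctop.png

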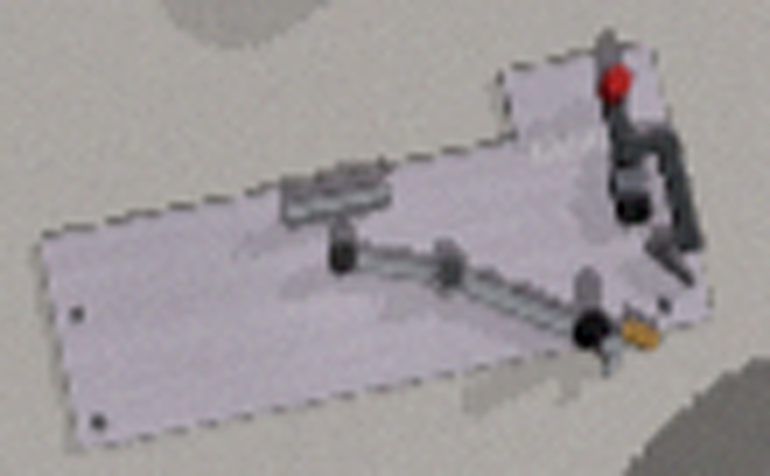

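View pics/cscene.png

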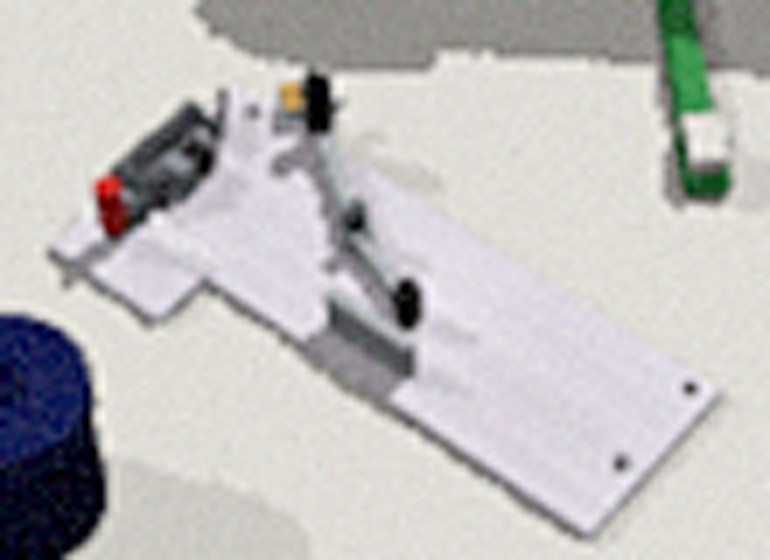

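The top crop shows deck corners at (40,235), (73,445) and (712,318), the trigger top at (617,83), the knob top at (592,328), the pivot at (449,262) and the wall face top from (283,207) to (390,190). The scene crop shows deck corners at (720,393) and (590,537), and the trigger top at (108,183). I'll fit the holder pose to these.

```bash
cat > fit.py <<'E'
from h import *
from scipy.optimize import least_squares
T=lambda u,v:("top",(u+.5)/7-.5+215,(v+.5)/7-.5+152)
S=lambda u,v:("scene",(u+.5)/7-.5+190,(v+.5)/7-.5+150)
# obs, holder point (None x -> index of unknown)
P=[(T(40,235),("a",190,8)),(T(73,447),("b",190,8)),(T(712,318),("b",-122,8)),(T(655,45),("c",-122,8)),
 (T(617,78),(72,-96,52)),(S(720,393),("b",190,8)),(S(590,537),("a",190,8)),(S(108,183),(72,-96,52)),
 (T(449,255),(0,0,30)),(T(283,207),(40,72,36)),(T(390,187),(40,20,36))]
def pt(h,p):
    x=dict(a=h[3],b=h[4],c=h[5]).get(p[0],None) if isinstance(p[0],str) else p[0]/1000
    c,s=np.cos(h[2]),np.sin(h[2]); y=p[1]/1000
    return [h[0]+c*x-s*y,h[1]+s*x+c*y,p[2]/1000]
res=lambda h:np.concatenate([proj(o[0],pt(h,p))-o[1:] for o,p in P])
so=least_squares(res,[.6,0,.19,.05,-.06,.09],loss="soft_l1")
h=so.x
print(h.round(4)); print(res(h).reshape(-1,2).round(2))
for o,p in P: print(o[0],p,ray(o[0],o[1],o[2],p[2]/1000).round(4),np.round(pt(h,p),4))
def toh(w): c,s=np.cos(h[2]),np.sin(h[2]); d=w[:2]-h[:2]; return np.array([c*d[0]+s*d[1],-s*d[0]+c*d[1]])*1000
print("knob",toh(ray(*T(592,325),.056)),toh(ray(*S(317,78),.056)))
E
python3 fit.py
```

```text
[ 0.5455 -0.0729  0.2097  0.0528 -0.0488  0.0903]
[[-0.16  0.68]
 [ 0.52 -0.24]
 [ 0.22  0.71]
 [-0.14  0.03]
 [ 0.26 -0.76]
 [-0.05  0.89]
 [-0.43  0.4 ]
 [-1.23  1.28]
 [-0.23  1.49]
 [-0.01  0.47]
 [ 0.03  0.4 ]]
top ('a', 190, 8) [0.5599 0.1235 0.008 ] [0.5576 0.124  0.008 ]
top ('b', 190, 8) [0.4573 0.1045 0.008 ] [0.4582 0.1028 0.008 ]
top ('b', -122, 8) [ 0.5255 -0.2016  0.008 ] [ 0.5231 -0.2024  0.008 ]
top ('c', -122, 8) [ 0.6593 -0.1739  0.008 ] [ 0.6592 -0.1734  0.008 ]
top (72, -96, 52) [ 0.6333 -0.1509  0.052 ] [ 0.6359 -0.1518  0.052 ]
scene ('b', 190, 8) [0.4556 0.1002 0.008 ] [0.4582 0.1028 0.008 ]
scene ('a', 190, 8) [0.5555 0.1237 0.008 ] [0.5576 0.124  0.008 ]
scene (72, -96, 52) [ 0.6296 -0.154   0.052 ] [ 0.6359 -0.1518  0.052 ]
top (0, 0, 30) [ 0.5505 -0.0736  0.03  ] [ 0.5455 -0.0729  0.03  ]
top (40, 72, 36) [0.5712 0.0059 0.036 ] [0.5696 0.0059 0.036 ]
top (40, 20, 36) [ 0.5818 -0.0448  0.036 ] [ 0.5805 -0.045   0.036 ]
knob [-43.80501378 -58.66248796] [-47.90919062 -62.74235226]
```

```bash
cat >> h.py <<'E'
H=np.array([0.5455,-0.0729]); TH=0.2097
Rz=np.array([[np.cos(TH),-np.sin(TH)],[np.sin(TH),np.cos(TH)]])
def W(x,y,z): return [*(H+Rz@np.array([x,y])/1000),z/1000]
def toh(p): return Rz.T@(np.asarray(p)[:2]-H)*1000
def down(a): return [0,np.cos(a/2),np.sin(a/2),0]
def st(n=5):
    F=[];
    for _ in range(n): s=read_state(); F.append(s["contact_force"]); r.dwell(.01)
    f=np.mean(F,0); fh=Rz.T@f[:2]; s=read_state()
    return s["t"],toh(s["ee_pos"]),s["ee_pos"][2]*1000,np.r_[fh,f[2]]
def show(): t,p,z,f=st(); print(f"t{t:.2f} h({p[0]:.2f},{p[1]:.2f}) z{z:.1f} F{f.round(2)}",flush=True); return p,f
E
python3 - <<'E'
from h import *
r.move_gripper(0.0,20)
r.goto(W(-80,-66,160),down(TH)); show()
r.movel(W(-80,-66,46),speed=.2); p,f0=show()
print(r.movel(W(-30,-66,46),speed=.03,until_force=1.5)); p,f=show()
x0=p[0]
for d in (5,10,15,20,25):
    r.movel(W(x0+d,-66,46),speed=.03); show()
cv2.imwrite("pics/c1.png",np.hstack([crop(camera("top"),225,152,325,222,4),crop(camera("scene"),190,140,290,210,4)]))
E
```

```text
t3.53 h(-80.30,-67.27) z160.0 F[-0.29 -0.05 -0.29]
t4.29 h(-79.00,-66.46) z47.0 F[-0.06 -0.44  0.19]
True
t5.13 h(-62.85,-65.76) z45.4 F[0.05 0.06 0.2 ]
t5.51 h(-60.38,-67.09) z45.3 F[-4.64 -2.33  1.31]
t5.87 h(-56.75,-68.55) z45.0 F[-7.41 -5.47  1.22]
t6.22 h(-51.98,-68.39) z44.8 F[-7.66 -5.33 -0.3 ]
t6.58 h(-46.62,-67.42) z44.8 F[-6.58 -3.42  0.1 ]
t6.94 h(-42.23,-68.53) z44.7 F[-7.03 -5.2  -0.01]
```

View pics/c1.png

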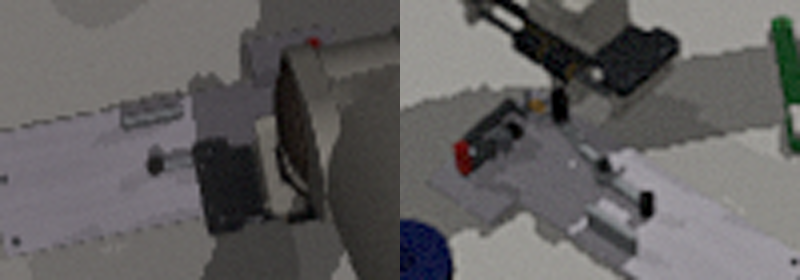

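The arm is pushing the knob. It is compliant, about 1.6 N/mm, which suits easing in gently. From here I'll use small steps and log the force.

Run:
```python
from h import *
r.dwell(.3); p,f=show()
x=-37.85
while x<-27.5:
    x+=1; r.movel(W(x,-66-(x+37.85)*.2,46),speed=.03); show()
r.dwell(.2); show()
```

```text
t7.38 h(-42.30,-68.52) z44.7 F[-7.46 -5.38  0.04]
t7.67 h(-41.54,-68.83) z44.7 F[-8.94 -5.82  0.34]
t7.97 h(-40.90,-69.06) z44.7 F[-9.1  -5.49  1.28]
t8.26 h(-40.11,-69.36) z44.6 F[-9.81 -5.65  2.  ]
t8.55 h(-39.27,-69.58) z44.6 F[-9.38 -5.52  1.68]
t8.84 h(-38.35,-69.83) z44.6 F[-9.79 -5.74  2.36]
t9.13 h(-37.49,-70.06) z44.6 F[-9.65 -5.53  2.1 ]
t9.43 h(-36.64,-70.25) z44.6 F[-10.31  -5.29   2.72]
t9.72 h(-35.80,-70.44) z44.5 F[-10.74  -5.54   2.99]
t10.01 h(-35.02,-70.67) z44.5 F[-11.33  -5.71   3.32]
t10.30 h(-33.02,-70.75) z44.5 F[-8.33 -5.97 -0.42]
t10.59 h(-31.84,-70.93) z44.5 F[-8.44 -5.51 -0.51]
t10.83 h(-31.87,-70.89) z44.5 F[-8.25 -5.37  0.08]
```

```bash
cat > push.py <<'E'
from h import *
import sys
x,xend,y=map(float,sys.argv[1:4]); p,f=show(); base=-f[0]; pp=p[0]; n=0
hist=[]
while x<xend-1e-6:
    x+=.5; r.movel(W(x,y,46),speed=.03); p,f=show()
    d=p[0]-pp; pp=p[0]; hist.append((d,-f[0]))
    m=max(h[1] for h in hist[-4:]); 
    n=n+1 if d<.25 else 0
    if -f[0]<m-.8 or d>.9 or (n>=2) or -f[0]>base+3: print("EVENT"); break
print("cmd",x,y)
E
python3 push.py -27.85 -12 -68
```

```text
t10.88 h(-31.88,-70.92) z44.5 F[-8.18 -5.26 -0.2 ]
t11.17 h(-31.98,-70.71) z44.5 F[-7.26 -5.41 -1.11]
t11.46 h(-31.74,-70.73) z44.5 F[-8.22 -5.36 -0.07]
EVENT
cmd -26.85 -68.0
```

```bash
sed -i 's/n>=2/n>=3 and len(hist)>4/' push.py; python3 push.py -26.85 -12 -68
```

```text
t11.50 h(-31.74,-70.73) z44.5 F[-7.66 -5.52 -0.36]
t11.79 h(-31.34,-70.82) z44.5 F[-8.47 -5.53 -0.13]
t12.08 h(-30.95,-70.91) z44.5 F[-8.27 -5.53 -0.11]
t12.38 h(-30.48,-71.01) z44.5 F[-8.71 -6.32 -0.39]
t12.67 h(-29.98,-71.08) z44.5 F[-8.13 -6.35 -0.05]
t12.96 h(-29.51,-71.13) z44.5 F[-8.78 -6.31  0.04]
t13.25 h(-29.00,-71.20) z44.5 F[-8.56 -6.33  0.32]
t13.54 h(-28.52,-71.20) z44.5 F[-8.88 -6.49  0.05]
t13.83 h(-27.77,-71.22) z44.5 F[-8.03 -6.57 -0.42]
EVENT
cmd -22.85 -68.0
```

Small jump and force drop at x = −27.8, possibly the click. I'll test by easing back.

Run:
```python
from h import *
for x in (-24.35,-25.85,-27.35,-28.85):
    r.movel(W(x,-69,46),speed=.03); show()
```

```text
t14.12 h(-27.93,-71.04) z44.7 F[-5.46 -4.78 -1.18]
t14.42 h(-28.18,-70.44) z45.1 F[-4.08 -3.99 -2.52]
t14.71 h(-28.50,-69.52) z45.6 F[-4.15 -3.56 -2.18]
t15.00 h(-28.74,-68.60) z46.0 F[-2.51 -1.22 -0.81]
```

Run:
```python
from h import *
for x in (-31,-34): r.movel(W(x,-69,46),speed=.03); show()
r.movel(W(-50,-69,46),speed=.1); show()
r.movel(W(-50,-69,110),speed=.25); show()
r.goto(W(-90,190,150),down(TH))
t=camera("top");s=camera("scene"); show()
cv2.imwrite("pics/c2.png",np.clip(1.5*np.hstack([crop(t,225,152,325,222,4),crop(s,190,140,290,210,4)]).astype(float),0,255).astype(np.uint8))
```

```text
t15.29 h(-29.98,-68.51) z46.4 F[0.02 0.14 0.15]
t15.58 h(-34.00,-68.96) z46.1 F[-0.   -0.07  0.21]
t15.93 h(-49.93,-69.23) z46.1 F[ 0.17  0.11 -0.29]
t16.38 h(-49.63,-69.18) z110.4 F[-0.36 -0.18 -0.47]
t17.56 h(-89.61,188.56) z149.7 F[-0.04  0.29 -0.1 ]
```

View pics/c2.png

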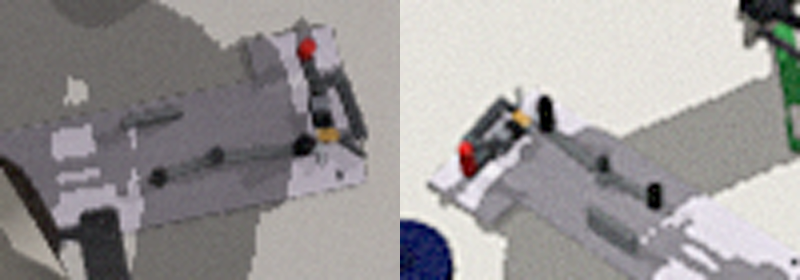

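The picture confirms the clip is cocked. The tail sits at the catch, top crop (305,145)–(325,135), and the jaw at (157,178) is well away from the wall at (150,120). Next is the brush, starting with IK checks.

Run:
```python
from h import *
for b in (0,np.pi):
    a1=np.radians(134.4)-b; a2=np.pi/2+TH-b
    for n,p,a in (("pick",[.4855,.338,.015],a1),("place",W(25,105,23),a2)):
        q=r.solve_ik(p,down(a)); print(b,n,None if q is None else np.round(q,2))
# refine brush: red-ish wood only in fresh image
im=camera("top"); hsv=cv2.cvtColor(np.ascontiguousarray(im),cv2.COLOR_RGB2HSV)
h=hsv[180:226,130:180]; m=(h[...,0]<20)&(h[...,1]>110)&(h[...,2]>40)
ys,xs=np.where(m); P=np.array([ray("top",x+130,y+180,.016)[:2] for x,y in zip(xs,ys)])
tail=np.array([.5415,.281]); s=(P-tail)@np.array([-.70,.714]); k=(s>0)&(s<.115)
vx,vy,x0,y0=cv2.fitLine(P[k].astype(np.float32),cv2.DIST_L2,0,.01,.01).ravel(); print(len(P),np.degrees(np.arctan2(vy,vx)),x0,y0)
ax=np.array([vx,vy])*(-1 if vx>0 else 1); t=(P-[x0,y0])@ax
tl=np.array([x0,y0])+ax*np.percentile(t,1); print("tail",tl,"mid",tl+ax*.079,"len",np.ptp(t))
```

```text
0 pick [ 0.08  0.98 -1.05  1.82  1.02  1.   -0.64]
0 place [ 0.58  0.82 -0.91  1.93  0.87  0.86 -0.6 ]
3.141592653589793 pick [-1.15  0.78  0.68  1.86 -0.7   0.76 -2.45]
3.141592653589793 place [-0.64  0.71  0.68  1.97 -0.69  0.71 -2.46]
220 -45.803734 0.5003248 0.32205567
tail [0.54054873 0.28068709] mid [0.48547637 0.33732662] len 0.15433608239821506
```

Run:
```python
from h import *
q=down(np.radians(134.2))
r.move_gripper(.056,20)
r.goto([.4855,.3375,.12],q); show()
print(r.movel([.4855,.3375,.015],q,speed=.12,until_force=6)); s=read_state(); print(s["t"],s["ee_pos"],s["contact_force"])
r.move_gripper(0,15); s=read_state(); print("w",s["gripper_width"],s["finger_force"])
r.movel([.4855,.3375,.11],q,speed=.15); s=read_state(); print("w",s["t"],s["gripper_width"],s["finger_force"],s["ee_pos"])
r.goto(W(25,105,110),down(np.pi/2+TH)); s=read_state(); print(s["t"],s["gripper_width"],toh(s["ee_pos"]))
t=camera("top");sc=camera("scene")
cv2.imwrite("pics/c3.png",np.clip(1.5*np.hstack([crop(t,195,142,325,232,3),crop(sc,190,140,320,230,3)]).astype(float),0,255).astype(np.uint8))
```

```text
t19.93 h(26.77,412.81) z119.9 F[-0.11 -0.03 -0.52]
False
20.95 [0.48582273 0.33814855 0.01571379] [ 0.25604847 -0.64295349  0.56206942]
w 0.020047414912728007 15.000035762786865
w 22.4 0.01974767096488244 14.99998614192009 [0.48534934 0.33675023 0.10926946]
23.5833 0.019896486792219708 [ 25.21888513 106.98123749]
```

View pics/c3.png

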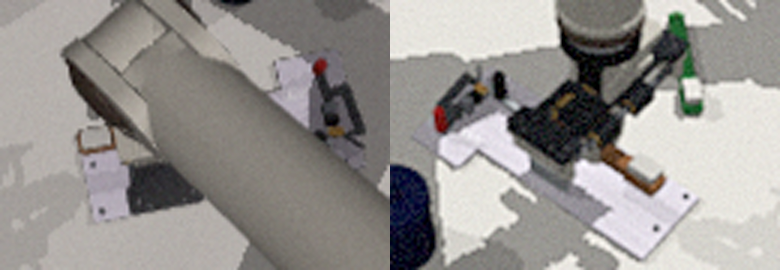

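The brush is held level with its bristles up (white at scene crop (640,170)) and its head to +y, and the clip is still cocked. Lowering it now.

Run:
```python
from h import *
q=down(np.pi/2+TH)
r.movel(W(25,105,50),q,speed=.12)
print(r.movel(W(25,105,23.5),q,speed=.04,until_force=3)); show()
r.dwell(.2); p,f=show()
r.move_gripper(.045,15); show()
r.movel(W(25,105,130),q,speed=.15); show()
r.goto(W(-20,-180,140),down(TH)); show()
t=camera("top");sc=camera("scene")
cv2.imwrite("pics/c4.png",np.clip(1.5*np.hstack([crop(t,205,142,325,232,3.3),crop(sc,190,140,310,230,3.3)]).astype(float),0,255).astype(np.uint8))
```

```text
True
t25.05 h(25.00,104.86) z23.1 F[ 0.18 -0.16  5.52]
t25.29 h(25.00,104.84) z23.1 F[-0.12 -0.1   5.03]
t25.97 h(23.46,104.70) z22.3 F[-0.37  0.17  0.14]
t26.88 h(24.15,104.70) z129.0 F[-0.3  -0.11 -0.2 ]
t28.02 h(-19.13,-177.32) z139.6 F[-0.06  0.49 -0.39]
```

View pics/c4.png

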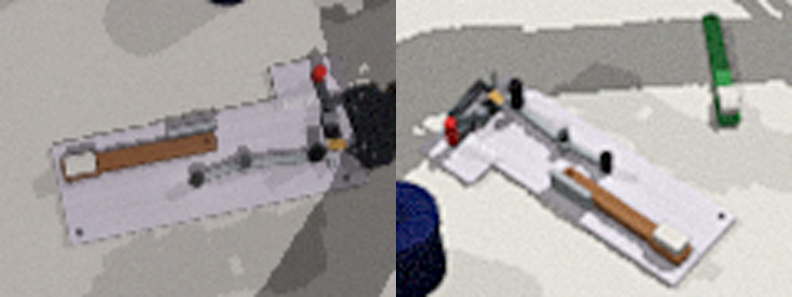

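The brush lies in the open clip: handle end between wall and jaw (top crop (205,143)), head at (80,163), clip still cocked, gripper clear. Now the trigger.

Run:
```python
from h import *
r.move_gripper(0,20)
q=down(TH)
r.goto(W(72,-150,120),q); show()
r.movel(W(72,-148,45),q,speed=.2); show()
print(r.movel(W(72,-108,45),q,speed=.03,until_force=2)); p,f=show(); y=p[1]
for i in range(9):
    y+=1; r.movel(W(72,y,45),q,speed=.05); p,f=show()
t=camera("scene"); cv2.imwrite("pics/c5.png",np.clip(1.5*crop(t,190,140,310,230,5).astype(float),0,255).astype(np.uint8))
```

```text
t29.51 h(71.94,-149.66) z119.5 F[ 0.02 -0.41  0.17]
t30.07 h(72.54,-148.87) z46.3 F[0.46 0.01 0.31]
True
t31.29 h(71.81,-110.75) z44.6 F[ 0.6  -1.6   1.04]
t31.58 h(71.79,-110.15) z44.8 F[ 0.29 -1.67  0.44]
t31.88 h(71.73,-108.85) z44.8 F[-0.32 -2.35 -0.17]
t32.17 h(71.73,-108.69) z44.9 F[ 0.19 -4.4  -0.88]
t32.46 h(71.68,-108.54) z45.0 F[-0.15 -6.4  -1.13]
t32.75 h(71.64,-108.45) z45.0 F[ 0.32 -8.04 -1.49]
t33.04 h(71.64,-108.34) z45.0 F[ 0.54 -9.36 -2.08]
t33.33 h(71.58,-108.25) z45.1 F[  0.39 -10.69  -2.17]
t33.62 h(71.57,-108.19) z45.1 F[  1.18 -12.24  -2.52]
t33.92 h(71.58,-108.09) z45.2 F[  0.92 -13.79  -2.94]
```

View pics/c5.png

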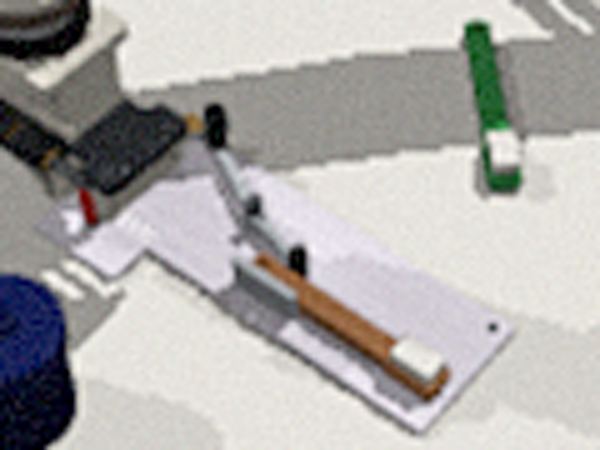

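The picture shows the clip snapped shut: the jaw at (297,262) presses the handle against the wall at (262,280). I'll ease off the trigger, back away, and check once more.

Run:
```python
from h import *
q=down(TH)
r.movel(W(72,-110,45),q,speed=.03); r.movel(W(72,-148,45),q,speed=.1); show()
r.movel(W(72,-148,140),q,speed=.2)
r.goto(W(-20,-230,200),q); show()
t=camera("top");sc=camera("scene")
cv2.imwrite("pics/c6.png",np.hstack([cv2.resize(x[:,:,::-1],(400,300),interpolation=cv2.INTER_AREA) for x in (t,sc)]))
cv2.imwrite("pics/c6.png",np.vstack([cv2.imread("pics/c6.png"),np.clip(1.5*np.hstack([crop(t,205,142,325,226,10/3),crop(sc,190,140,310,224,10/3)]).astype(float),0,255).astype(np.uint8)]))
```

```text
t34.97 h(72.11,-147.20) z44.9 F[-0.21  0.1   0.07]
t36.24 h(-20.42,-228.96) z198.5 F[ 0.06  0.4  -0.19]
```

View pics/c6.png

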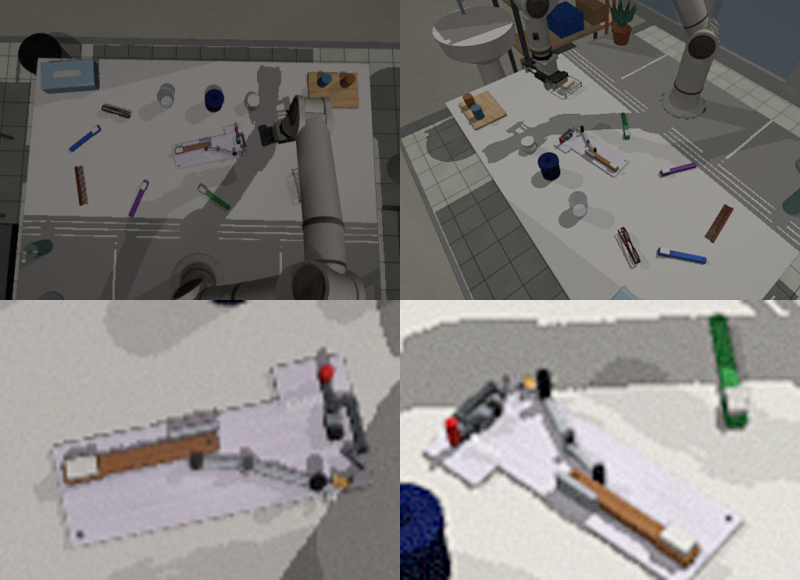

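The jaw at (197,461) clamps the handle against the wall at (190,425), with bristles up and the head at (80,467). The bystanders haven't moved and the robot is clear.

```bash
python3 -c "
from h import *
print(r.finish_job())"
```

```text
the job is handed in; nothing more can be done
None
```

I cocked the clip, laid the brush in it bristles up, and snapped it shut on the handle with the red trigger. The last pictures show everything else where it was and the robot clear, and the job is handed in at about 36 s.

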